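# Load the topping caddy behind the rack's drop catch

### The arm

A 6-joint arm with a two-finger parallel gripper is mounted at the origin on the work surface. World frame = base frame: x ahead of the robot, y to its left, z up, the work surface at z = 0. Lengths are in mm, angles in rad, forces in N, time in s.
With the tool pointing down it reaches from about 350 to 875 mm from the base axis. Payload 4.2 kg.
Tool frame: the origin (TCP) lies midway between the tips of the shut fingers; the grasp point (between the pads) lies 19 mm behind it; y points along the fingers, x is the direction in which the jaws open and shut, and the axes are right-handed (so a half turn about y gives the same grasp; the last joint's range is limited). The gripper opens to 85 mm and grips with 20 to 120 N. Pads are 22 mm wide; open, the fingers measure 114 mm over their backs; the gripper's body (76 mm by 85 mm) begins 54 mm behind the grasp point. The pads swing forward as they close: fully open they stand 13 mm farther back than shut.
Start: joints at [1.366, 0.385, 0.008, 0, -1.194, -0.259], TCP at [279.56, 558.968, 231.312] pointing down, gripper open.
Joint ranges: [-3.14, 3.14], [-1.21, 2.06], [-1.07, 1.41], [-3.16, 2.05], [-2.99, -0.16], [-3.1, 3.1]. Speed limits (rad/s): [2.79, 2.79, 3.14, 3.14, 3.14, 3.14].

### API

Orientations are given as a unit quaternion [x, y, z, w].
In Python, from bench import read_state, get_image, job_done gives the robot as it stands.
- The arm moves only by the tool play_rows, never from a script. Its argument "series" is a list of rows, each a list of 7 numbers: the shift along the tool's x, y, z in m, then the turn, a rotation vector about the tool's x, y, z in rad, then the finger opening in m, from 0 to 0.0854. In form: [[x, y, z, wx, wy, wz, claw], ...]. A call has 1 to 10 rows; each row shifts and turns the pose as measured when the row begins, along the tool's axes as they then stand; what a row does not reach is not made up. A row lasts 1/10 s, in which the tool goes at most 50 mm and 8.59 degrees, less where a joint would pass 70% of its speed; a pose out of reach is approached as far as the arm can. A call with a gripper value outside its range is refused whole. The fingers move at their own pace and stop on an object; the grip force is fixed at half the most. Time passes only in rows, so rows that do not move let the fingers close. It gives the time, the measured TCP pose, the force and the opening at its end, in the units of the state.
- read_state(): the state, without advancing time (a new reading comes with each control period).
- get_image(name): name is "scene" or "top"; returns a dict with "color" (420x560x3 uint8, red, green, blue), "intrinsics" (3x3 intrinsics, pixels), "origin" and "orientation" of the camera in the world. Camera axes: x right, y down, z forward; pixel columns grow to the right and rows downward; lengths in mm; the calibration is good to about 2 mm. A picture is of the moment at which its call begins. There is no depth.
- job_done(): hands the job in, once; it reports no verdict.
The state is a dict: "clock": time; "joints": joint angles; "joint_vel": joint speeds; "joint_efforts": joint torques, N m; "position": TCP position; "ee_rot": TCP orientation; "contact_force": force on the tool from outside, world axes, zero at the start; "wrist_torque": the same for the moment, N m; "gripper_width": finger opening in mm.
Only numpy, scipy, OpenCV 4.12 (cv2) and the standard library are available. Lean on these libraries where they do the work, as an engineer would, in place of code of your own. Each camera call takes 0.05 s, during which the arm holds its last target. There are 200 camera calls.

### The job

Load the orange topping caddy into the metal counter rack: set it down flat in the rack's open mouth, then slide it in along the lane so that its own top edge lifts the red hinged catch, until the catch drops fully down behind it. Then prove that it holds by drawing the caddy back against the catch with a light pull of 5 to 10 newtons for a moment, and leave it there, released. Be gentle: do not press, ram or wrench the caddy against the rack, never touch the catch with the robot, keep the caddy level, and leave the other things where they stand.

Things in the scene. Friction and masses are not known exactly. Their poses are not given: they have to be found in the camera images.
- rack: Fixed aluminium base plate, 190 (x) x 345 (y) x 12 mm; its top is the lane floor. Origin on the counter below the lane's centre line; +y is the way in; plate from y = -215 (mouth) to +130 mm (closed end). A steel lane frame (side walls, catch, buffer) is clamped on it, square and centred, but anywhere up to 12 mm either way along y: its depth is not measured. All y below are for the middle setting.
- lane_mouth (a point): On the lane floor (12 mm above the counter), centre line, (0, -150, 12) mm in the rack's frame: with its underside's centre here the caddy stands in the mouth, short of the catch. Lane walls, 28 mm tall above the floor, are 125 mm apart inside from y = -68 to +105, flaring to 149 mm apart at y = -126. Beside the lane at x = +68 to +92 mm, y = -115: blue bracket with hinge pin, 82 mm tall.
- catch (a joint): Angle (rad) of the red 90 g gravity catch: 0 hanging down, + lifted. Hinged at y = -115, height 66 mm, on the lane's +x side; arm outside the lane; its tooth overhangs the lane at x = 40 to 76 mm: underside a ramp from height 71, y = -76 down to 50, y = -44 (caddy top: 62), then a blocking face at y = -40. The caddy lifts it 0.17 rad with 1 to 3 N; it drops when the caddy's origin passes y = +15.
- buffer (a joint): How far (m, 0 to 0.010) the round rubber buffer at the lane's closed end is pushed in; 28 mm across, centre 40 mm above the counter, sprung, 2.5 N per mm. Its free face is 112 mm beyond the catch's blocking face, the caddy 110 mm long: the caddy first meets the buffer with its origin at y = +17, 2 mm after the catch can drop.
- caddy: Loose closed orange box with white lid, 0.35 to 0.65 kg, 120 (x) x 110 (y) x 50 mm tall, the same either way round. Origin at the centre of its underside, z up. On the lid a grey grip bar 56 mm long (x), 24 mm thick (y), 40 mm tall (50 to 90 mm above the underside). It goes in with its y axis along the rack's y.
- milk: Bystander: white milk bottle with orange cap, 68 mm across, 190 mm tall; origin at the centre of its underside.
- jar: Bystander: amber jar with red lid, 66 mm across, 90 mm tall; origin at the centre of its underside.
- cup: Bystander: red cup, 70 mm across, 60 mm tall; origin at the centre of its underside.
- bowl: Bystander: orange bowl, 150 mm across, 75 mm tall; origin at the centre of its underside.
Things that resemble listed ones, but are neither listed nor needed, are in the scene too. Leave any pink or turquoise look-alike of the caddy alone.

How it is judged (in metres and radians):
On the way, in this order (a step that is already met when the one before it is completed fails the run):
1. the caddy stands flat on the lane floor in the rack's mouth, before the catch, which hangs down (x of caddy in the frame of rack between -0.015 and 0.015 m and z of caddy in the frame of rack between 0.008 and 0.017 m and angle between caddy's own z axis and vertical below 0.08 rad and value of joint catch below 0.05 rad and y of caddy in the frame of rack between -0.25 and -0.115 m and contact force between caddy and rack above 0.5 N), for 0.1 s.
2. the caddy, sliding level on the lane floor, holds the catch up with its own top edge (x of caddy in the frame of rack between -0.01 and 0.01 m and z of caddy in the frame of rack between 0.008 and 0.017 m and angle between caddy's own z axis and vertical below 0.08 rad and y of caddy in the frame of rack between -0.14 and 0.035 m and value of joint catch above 0.1 rad and contact force between caddy and catch above 0.1 N), for 0.1 s.
3. the caddy is in and the catch has dropped fully behind it (x of caddy in the frame of rack between -0.01 and 0.01 m and z of caddy in the frame of rack between 0.008 and 0.017 m and angle between caddy's own z axis and vertical below 0.08 rad and y of caddy in the frame of rack between -0.03 and 0.05 m and value of joint catch below 0.05 rad), for 0.2 s.
4. the caddy is pulled back against the dropped catch with at least 3 N (all of step 3 and contact force between caddy and catch above 3 N), for 0.2 s.
At the end, for the whole second after the job is handed in: The caddy rests released and level (within 0.08 rad) on the lane floor, within 10 mm of the lane's centre line, square to the rack within 0.06 rad, its origin between -30 and +50 mm along the rack's y, with the catch hanging down (within 0.05 rad) behind it (all of step 3 and angle between the y axis of caddy and the y axis of rack, either way round below 0.06 rad and linear speed of caddy below 0.01 m/s); the robot touches nothing.
It fails at once if the caddy is pressed or rammed against the rack, its buffer or its catch with more than 60 N (contact force between caddy and rack above 60 N).
It fails at once if the catch is wrenched by the caddy with more than 20 N (contact force between caddy and catch above 20 N).
It fails at once if the robot, arm or fingers, touches the catch (contact force between any of the arm, the fingers and catch above 0.5 N).
It fails at once if the caddy is tipped by more than 0.25 rad (angle between caddy's own z axis and vertical above 0.25 rad).
It fails at once if a bystander is moved by more than 20 mm (distance of any of milk, jar, cup, bowl from where it was at the start of the episode above 0.02 m).
It also fails if it takes over 66 s, if anything falls off the work surface, if the arm or the gripper's body presses on something with over 40 N, if the wrist force passes 120 N, or if a joint passes its speed limit or range.

## Working session

There is one attempt and no reset: what is moved stays moved. The work goes in short steps, Python scripts to look and compute and a tool call to move; the robot and the scene stay as the last step left them, time stands still between calls to the robot, and variables do not carry over. Pictures are saved under pics/ and viewed, about 8 in all and at most 12, crops included, and the job is handed in when it is done.

Besides the shell and the picture viewer there is one more tool, called after "Call:" by a JSON object that holds its "name" and its "arguments", one argument or row to a line. play_rows: Moves the arm, as the interface text tells. Its arguments: {"type":"object","properties":{"series":{"type":"array","items":{"type":"array","items":{"type":"number"}}}},"required":["series"]}

```bash
mkdir -p pics; cat > h.py <<'E'
import numpy as np, cv2
from scipy.spatial.transform import Rotation as R
from bench import read_state, get_image, job_done
def cam(n):
    d=get_image(n); return d
def save(d,name): cv2.imwrite('pics/'+name, cv2.cvtColor(np.asarray(d['color']),cv2.COLOR_RGB2BGR))
def ori(d):
    o=np.asarray(d['orientation'],float)
    return R.from_quat(o) if o.shape==(4,) else R.from_matrix(o)
def pix2w(d,u,v,z):
    K=np.asarray(d['intrinsics']); r=ori(d).apply(np.linalg.inv(K)@[u,v,1]); o=np.asarray(d['origin'])
    return o+r*(z-o[2])/r[2]
def w2pix(d,p):
    q=ori(d).inv().apply(np.asarray(p,float)-d['origin']); q=q@np.asarray(d['intrinsics']).T
    return q[...,:2]/q[...,2:]
E
python3 - <<'E'
from h import *
for n in ['scene','top']:
    d=cam(n); save(d,n+'0.png'); print(n,d['intrinsics'],d['origin'],d['orientation'])
print(read_state())
E
```

```text
scene [[523.00008939   0.         282.73850361]
 [  0.         523.00008939 207.01362176]
 [  0.           0.           1.        ]] [1086.02486947  674.36513954 1060.75015963] [ 0.34460889  0.86997539 -0.33027168 -0.12372609]
top [[508.99694976   0.         282.17505487]
 [  0.         508.99694976 217.86757479]
 [  0.           0.           1.        ]] [ 401.22844418   16.59901406 1657.38681916] [-0.7002723   0.71316857 -0.02373913  0.02111261]
{'clock': 0.1, 'joints': array([ 1.36561818e+00,  3.85474641e-01,  6.75684571e-03, -4.17273215e-04,
       -1.19396906e+00, -2.58615137e-01]), 'joint_vel': array([ 0.00071247, -0.00320098,  0.00363362,  0.00038613, -0.00034892,
       -0.00035313]), 'joint_efforts': array([ 1.50840236e-06, -3.93323386e+01,  1.88929617e+01,  4.19792444e+00,
       -2.58421234e-03,  8.36794271e-06]), 'position': array([279.339012  , 558.52771899, 230.33440593]), 'ee_rot': array([ 0.37221711, -0.6011656 ,  0.6019471 , -0.3710984 ]), 'contact_force': array([0.0703644 , 0.14921813, 0.33359016]), 'wrist_torque': array([-0.004112  , -0.03077368,  0.02555864]), 'gripper_width': 85.49708172571836}
```

View pics/top0.png

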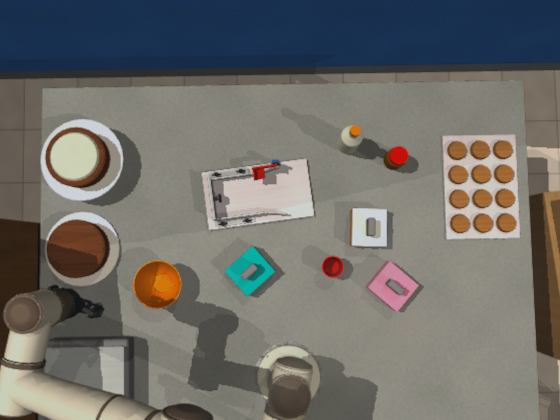

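View pics/scene0.png

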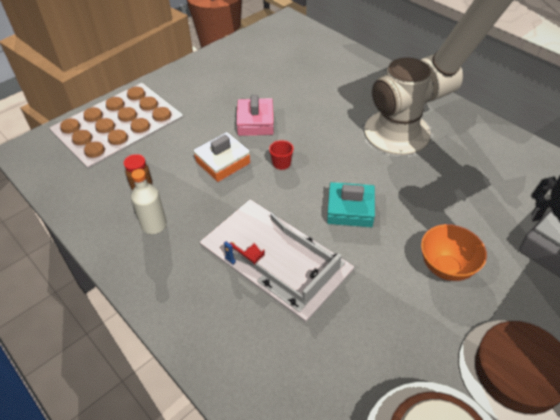

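Candidates for the caddy are the white-lidded box with orange sides (top 370,228; scene 222,155), the turquoise one (top 250,271) and the pink one (top 394,286). By the description I choose the white and orange one, and check it in a close crop. The rack is at top (258,195), with its closed end to the left and the red catch at (265,172) on its +x side.

```bash
python3 - <<'E'
from h import *
d=cam('top'); im=cv2.cvtColor(np.asarray(d['color']),cv2.COLOR_RGB2BGR)
s=cam('scene'); im2=cv2.cvtColor(np.asarray(s['color']),cv2.COLOR_RGB2BGR)
a=cv2.resize(im[145:255,190:400],None,fx=3.8,fy=3.8,interpolation=cv2.INTER_CUBIC)
b=cv2.resize(im2[110:320,180:370],None,fx=1,fy=1)
b=cv2.resize(im2[125:185,185:305],(360,180),interpolation=cv2.INTER_CUBIC); 
c=np.zeros((600,a.shape[1],3),np.uint8); c[:a.shape[0]]=a; c[418:418+180,:360]=b[:180]
cv2.imwrite('pics/c1.png',c)
g=im.astype(int); hsv=cv2.cvtColor(im,cv2.COLOR_BGR2HSV)
# lid: white
def rect(mask,box,z,name):
    m=np.zeros_like(mask); x0,y0,x1,y1=box; m[y0:y1,x0:x1]=mask[y0:y1,x0:x1]
    cs,_=cv2.findContours(m,cv2.RETR_EXTERNAL,cv2.CHAIN_APPROX_NONE); c=max(cs,key=cv2.contourArea)
    w=np.array([pix2w(d,u,v,z)[:2] for u,v in c[:,0,:]],np.float32)
    print(name,cv2.minAreaRect(c),'world',cv2.minAreaRect(w), cv2.boxPoints(cv2.minAreaRect(w)).round(1).tolist())
for t in (170,185,200):
    mk=((g.min(2)>t)*255).astype(np.uint8)
    rect(mk,(340,200,400,260),50,'lid%d'%t)
for t in (150,165,180):
    mk=((g.min(2)>t)*255).astype(np.uint8); mk=cv2.morphologyEx(mk,cv2.MORPH_CLOSE,np.ones((9,9)))
    rect(mk,(195,150,322,240),12,'plate%d'%t)
mk=((g.max(2)<140)*255).astype(np.uint8)
rect(mk,(360,215,383,240),90,'bar')
print(pix2w(d,290,375,0), im[228,355],im[195,280],im[240,330])
E
```

```text
lid170 ((369.0, 226.5), (37.0, 34.0), 90.0) world ((470.874267578125, -264.3876953125), (107.53106689453125, 117.29539489746094), 88.20703125) [[410.6000061035156, -316.29998779296875], [527.7999877929688, -320.0], [531.2000122070312, -212.5], [413.8999938964844, -208.8000030517578]]
lid185 ((368.5, 227.0), (36.0, 33.0), 90.0) world ((469.685546875, -262.8513488769531), (104.19895935058594, 114.73677825927734), 88.21417999267578) [[410.70001220703125, -313.1000061035156], [525.4000244140625, -316.70001220703125], [528.5999755859375, -212.60000610351562], [414.0, -209.0]]
lid200 ((369.0, 227.0), (36.0, 32.0), 90.0) world ((469.4944152832031, -264.20965576171875), (101.47168731689453, 113.79020690917969), 88.2142105102539) [[411.0, -313.1000061035156], [524.7999877929688, -316.70001220703125], [527.9000244140625, -215.3000030517578], [414.20001220703125, -211.6999969482422]]
plate150 ((257.4195556640625, 193.61660766601562), (57.82457733154297, 106.06255340576172), 82.33319854736328) world ((586.4857788085938, 88.26655578613281), (188.75872802734375, 343.4197692871094), 6.7160887718200
[... 545 characters left out ...]
3281, 192.79107666015625), (56.47732162475586, 86.65260314941406), 82.23483276367188) world ((588.6528930664062, 59.71015167236328), (184.5563201904297, 280.6112976074219), 6.738969326019287) [[480.5, 188.1999969482422], [513.5, -90.5], [696.7999877929688, -68.80000305175781], [663.7999877929688, 209.89999389648438]]
bar ((370.5, 227.0), (18.0, 9.0), 90.0) world ((467.664306640625, -261.9662170410156), (27.79178237915039, 55.625762939453125), 88.3499755859375) [[439.5, -275.1000061035156], [495.1000061035156, -276.70001220703125], [495.8999938964844, -248.89999389648438], [440.29998779296875, -247.3000030517578]]
[ 2.22624092 -6.32002586  0.        ] [204 210 205] [187 194 207] [128 139 140]
```

View pics/c1.png

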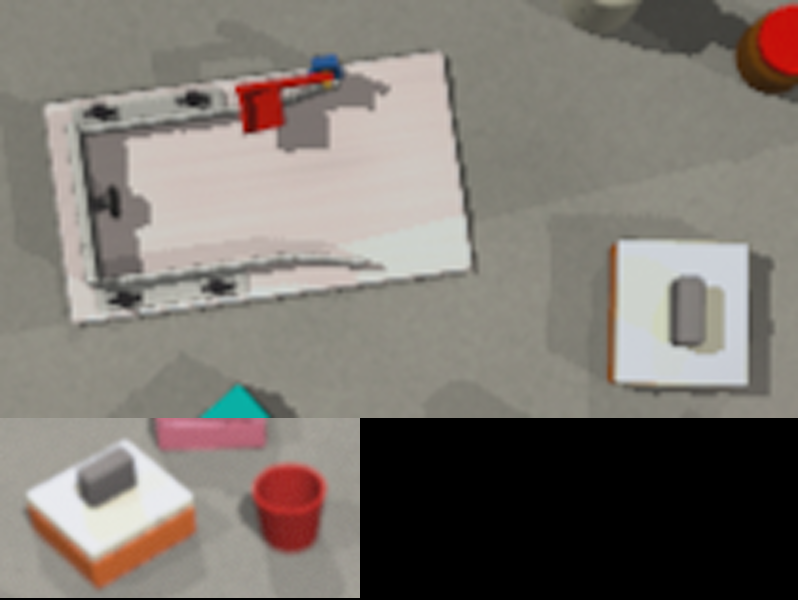

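The crop confirms the choice: white lid, orange sides and grey bar, with the bar about along world x. The rack's yaw is about 6.7°, its mouth is towards -y, and the red catch is down at +x.

```bash
cat >> h.py <<'E'
RY=np.deg2rad(6.72); RO=np.array([581.5,130.5])
def rack2w(x,y,o=RO,yaw=RY):
    c,s=np.cos(yaw),np.sin(yaw); return np.array([o[0]+c*x-s*y,o[1]+s*x+c*y])
def w2rack(p,o=RO,yaw=RY):
    c,s=np.cos(yaw),np.sin(yaw); q=np.asarray(p)[:2]-o; return np.array([c*q[0]+s*q[1],-s*q[0]+c*q[1]])
def pose():
    s=read_state(); return s,np.array(s['position']),R.from_quat(s['ee_rot'])
def tgt(yaw,sgn=1):  # tool y down, tool x = sgn * (object y axis at yaw)
    x=sgn*np.array([-np.sin(yaw),np.cos(yaw),0]); y=np.array([0,0,-1.]); return R.from_matrix(np.c_[x,y,np.cross(x,y)])
def need(p,Rt):  # turn in tool frame first, then shift in target frame (m)
    s,p0,R0=pose(); print('t',s['clock'],'pos',p0.round(1),'F',s['contact_force'].round(1),'w',round(s['gripper_width'],1),'joints',s['joints'].round(2))
    print('turn',(R0.inv()*Rt).as_rotvec().round(4),'shift after',(Rt.inv().apply(np.asarray(p)-p0)/1000).round(4))
E
python3 - <<'E'
from h import *
s,p,r=pose(); print(r.as_matrix().round(3))
for sg in (1,-1): need([470,-264,200],tgt(np.deg2rad(-1.8),sg))
d=cam('top')
print('cup',pix2w(d,333,265,60),'milk',pix2w(d,353,132,180),'jar',pix2w(d,398,157,90))
# lane wall tops at z=40: inner edges, crop px -> image
f=lambda u,v:(190+u/3.8,145+v/3.8)
for n,(u,v),z in [('wallL near end',(300,256),40),('wallL far',(95,278),40),('wallR near',(235,112),40),('wallR far',(80,130),40),('tooth LB',(244,133),50),('tooth LT',(238,90),71),('tooth RB',(284,128),71),('hinge blue',(326,66),82)]:
    print(n,w2rack(pix2w(d,*f(u,v),z)).round(1))
E
```

```text
[[-0.447 -0.001  0.894]
 [-0.894 -0.001 -0.447]
 [ 0.001 -1.     0.   ]]
t 0.2 pos [279.4 558.7 230.6] F [ 0.  -0.4 -0.1] w 85.9 joints [ 1.37  0.39  0.01 -0.   -1.19 -0.26]
turn [-1.9000e-03  2.7091e+00  3.0000e-04] shift after [-0.8163  0.0306 -0.2163]
t 0.2 pos [279.4 558.7 230.6] F [ 0.  -0.4 -0.1] w 85.9 joints [ 1.37  0.39  0.01 -0.   -1.19 -0.26]
turn [ 2.000e-04 -4.324e-01  1.400e-03] shift after [0.8163 0.0306 0.2163]
cup [ 352.09522001 -146.4751951    60.        ] milk [ 744.27082403 -202.6755494   180.        ] jar [ 683.93875129 -353.94912899   90.        ]
wallL near end [-68.1 -71.6]
wallL far [-63.2 101. ]
wallR near [ 59.8 -33.6]
wallR far [62.3 97.7]
tooth LB [ 39.7 -39.1]
tooth LT [ 72.8 -39.6]
tooth RB [ 36.3 -73. ]
hinge blue [  80.9 -114.2]
```

Call:
{"name": "play_rows", "arguments": {
  "series": [
    [0, 0, 0, 0, -0.108, 0, 0.085],
    [0, 0, 0, 0, -0.108, 0, 0.085],
    [0, 0, 0, 0, -0.108, 0, 0.085],
    [0, 0, 0, 0, -0.108, 0, 0.085],
    [0.03, 0, 0.02, 0, 0, 0, 0.085],
    [0.045, 0, 0.02, 0, 0, 0, 0.085],
    [0.045, 0, 0.02, 0, 0, 0, 0.085],
    [0.045, 0, 0.02, 0, 0, 0, 0.085],
    [0.045, 0, 0.02, 0, 0, 0, 0.085],
    [0.045, 0, 0.02, 0, 0, 0, 0.085]
  ]
}}

```text
clock: 1.25
position: [396.4, 300.5, 228.1]
ee_rot: [0.5, -0.5, 0.501, -0.498]
contact_force: [0.6, -0.9, 0.4]
gripper_width: 85.2
```

Call:
{"name": "play_rows", "arguments": {
  "series": [
    [0.045, 0, 0.01, 0, 0, 0, 0.085],
    [0.045, 0, 0.01, 0, 0, 0, 0.085],
    [0.045, 0, 0.01, 0, 0, 0, 0.085],
    [0.045, 0, 0.01, 0, 0, 0, 0.085],
    [0.045, 0, 0.01, 0, 0, 0, 0.085],
    [0.045, 0, 0.005, 0, 0, 0, 0.085],
    [0.045, 0, 0.005, 0, 0, 0, 0.085],
    [0.045, 0, 0, 0, 0, 0, 0.085],
    [0.045, 0, 0, 0, 0, 0, 0.085],
    [0.02, 0, 0, 0, 0, 0, 0.085]
  ]
}}

```text
clock: 2.25
position: [455.7, -144.6, 231.0]
ee_rot: [0.498, -0.5, 0.503, -0.5]
contact_force: [0.4, 0.1, 0.1]
gripper_width: 84.9
```

```bash
python3 - <<'E'
from h import *
need([470,-264,200],tgt(np.deg2rad(-1.8),-1))
E
```

```text
t 2.25 pos [ 455.7 -144.6  231. ] F [0.4 0.1 0.1] w 84.9 joints [ 0.03  0.13 -0.34  0.   -1.09  1.53]
turn [-0.0045  0.0272  0.0017] shift after [0.1189 0.031  0.018 ]
```

Call:
{"name": "play_rows", "arguments": {
  "series": [
    [0.04, 0, 0.006, 0, 0.027, 0, 0.085],
    [0.04, 0, 0.006, 0, 0, 0, 0.085],
    [0.03, 0.02, 0.006, 0, 0, 0, 0.085],
    [0.009, 0.03, 0, 0, 0, 0, 0.085],
    [0, 0.03, 0, 0, 0, 0, 0.07],
    [0, 0.03, 0, 0, 0, 0, 0.07],
    [0, 0, 0, 0, 0, 0, 0.07]
  ]
}}

```text
clock: 2.95
position: [472.0, -274.7, 119.2]
ee_rot: [0.488, -0.507, 0.513, -0.492]
contact_force: [-0.7, 0.3, -0.4]
gripper_width: 69.8
```

```bash
python3 - <<'E'
from h import *
need([470,-264,57],tgt(np.deg2rad(-1.8),-1))
d=cam('scene'); im=cv2.cvtColor(np.asarray(d['color']),cv2.COLOR_RGB2BGR)
cv2.imwrite('pics/s2.png',cv2.resize(im[60:200,150:330],None,fx=4,fy=4,interpolation=cv2.INTER_CUBIC))
E
```

```text
t 2.95 pos [ 472.  -274.7  119.2] F [-0.7  0.3 -0.4] w 69.8 joints [-0.23  0.36 -0.35  0.   -0.86  1.76]
turn [-0.0101 -0.0088  0.003 ] shift after [-0.0106  0.0622 -0.0024]
```

View pics/s2.png

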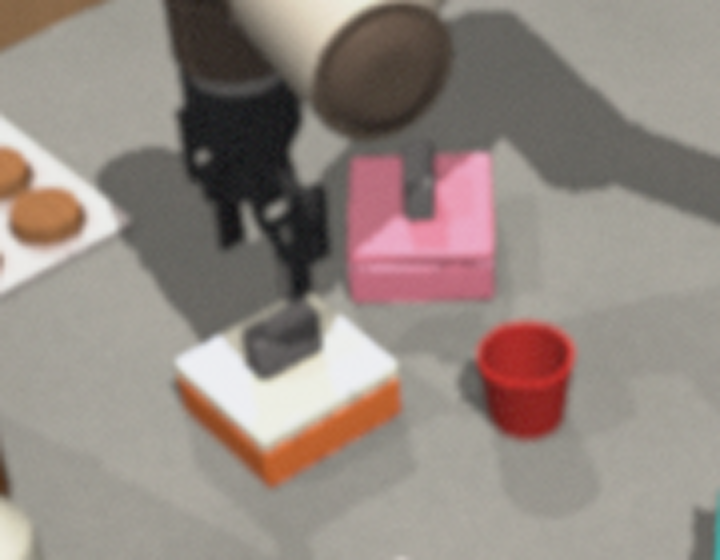

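The open gripper hangs just above the bar of the orange caddy (bar at about scene (222,145)). It is 10 mm off in y, so I correct that and go down.

Call:
{"name": "play_rows", "arguments": {
  "series": [
    [-0.01, 0, -0.002, -0.01, -0.008, 0.003, 0.07],
    [0, 0.015, 0, 0, 0, 0, 0.07],
    [0, 0.015, 0, 0, 0, 0, 0.07],
    [0, 0.012, 0, 0, 0, 0, 0.07],
    [0, 0.008, 0, 0, 0, 0, 0.07],
    [0, 0, 0, 0, 0, 0, 0.07]
  ]
}}

```text
clock: 3.6
position: [479.7, -263.8, 80.5]
ee_rot: [0.49, -0.499, 0.513, -0.497]
contact_force: [0.1, 0.6, 0.0]
gripper_width: 70.0
```

```bash
python3 - <<'E'
from h import *
need([470,-264,57],tgt(np.deg2rad(-1.8),-1))
E
```

```text
t 3.6 pos [ 479.7 -263.8   80.5] F [0.1 0.6 0. ] w 70.0 joints [-0.2   0.4  -0.4   0.   -0.75  1.75]
turn [-0.0216  0.0069  0.007 ] shift after [ 0.0005  0.0235 -0.0097]
```

Call:
{"name": "play_rows", "arguments": {
  "series": [
    [0, 0.004, -0.005, -0.021, 0.007, 0.007, 0.07],
    [0, 0.006, -0.004, 0, 0, 0, 0.07],
    [0, 0.006, 0, 0, 0, 0, 0.07],
    [0, 0, 0, 0, 0, 0, 0.07]
  ]
}}

```text
clock: 4.0
position: [471.2, -263.8, 65.0]
ee_rot: [0.492, -0.507, 0.508, -0.492]
contact_force: [0.7, -1.0, -0.8]
gripper_width: 69.9
```

```bash
python3 - <<'E'
from h import *
need([470,-264,57],tgt(np.deg2rad(-1.8),-1))
E
```

```text
t 4.0 pos [ 471.2 -263.8   65. ] F [ 0.7 -1.  -0.8] w 69.9 joints [-0.21  0.42 -0.41 -0.   -0.73  1.75]
turn [-0.0019 -0.0002  0.0003] shift after [ 0.0002  0.008  -0.0012]
```

Call:
{"name": "play_rows", "arguments": {
  "series": [
    [0, 0.005, -0.001, 0, 0, 0, 0.07],
    [0, 0, 0, 0, 0, 0, 0.05],
    [0, 0, 0, 0, 0, 0, 0.01],
    [0, 0, 0, 0, 0, 0, 0.01],
    [0, 0, 0, 0, 0, 0, 0.01],
    [0, 0, 0, 0, 0, 0, 0.01],
    [0, 0, 0, 0, 0, 0, 0.01],
    [0, 0, 0, 0, 0, 0, 0.01]
  ]
}}

```text
clock: 4.8
position: [470.3, -264.2, 59.7]
ee_rot: [0.492, -0.507, 0.509, -0.492]
contact_force: [0.1, -0.8, -0.2]
gripper_width: 23.2
```

```bash
python3 - <<'E'
from h import *
need([470,-264,57],tgt(np.deg2rad(-1.8),-1))
E
```

```text
t 4.8 pos [ 470.3 -264.2   59.7] F [ 0.1 -0.8 -0.2] w 23.2 joints [-0.21  0.43 -0.42  0.   -0.72  1.75]
turn [-0.0023 -0.0003  0.0007] shift after [-0.0002  0.0027 -0.0003]
```

Call:
{"name": "play_rows", "arguments": {
  "series": [
    [0, -0.005, 0, 0, 0, 0, 0.01],
    [0, -0.015, 0, 0, 0, 0, 0.01],
    [0, -0.02, 0, 0, 0, 0, 0.01],
    [0, -0.02, 0, 0, 0, 0, 0.01],
    [0, -0.01, 0, 0, 0, 0, 0.01],
    [0, 0, 0, 0, 0, 0, 0.01]
  ]
}}

```text
clock: 5.4
position: [463.9, -261.2, 125.9]
ee_rot: [-0.493, 0.514, -0.504, 0.489]
contact_force: [-0.6, 0.5, -6.5]
gripper_width: 23.5
```

```bash
python3 - <<'E'
from h import *
need([*rack2w(0,-157),130],tgt(RY,-1))
E
```

```text
t 5.4 pos [ 463.9 -261.2  125.9] F [-0.6  0.5 -6.5] w 23.5 joints [-0.21  0.34 -0.35 -0.01 -0.89  1.75]
turn [ 0.0134 -0.1532 -0.0083] shift after [-0.2182 -0.0041  0.1627]
```

Call:
{"name": "play_rows", "arguments": {
  "series": [
    [0, 0, 0, 0.013, -0.077, -0.008, 0.01],
    [0, 0, 0, 0, -0.076, 0, 0.01],
    [-0.02, 0, 0.015, 0, 0, 0, 0.01],
    [-0.03, 0, 0.024, 0, 0, 0, 0.01],
    [-0.03, 0, 0.024, 0, 0, 0, 0.01],
    [-0.03, 0, 0.024, 0, 0, 0, 0.01],
    [-0.03, 0, 0.024, 0, 0, 0, 0.01],
    [-0.03, 0, 0.02, 0, 0, 0, 0.01],
    [-0.015, 0, 0.01, 0, 0, 0, 0.01],
    [0, 0, 0, 0, 0, 0, 0.01]
  ]
}}

```text
clock: 6.4
position: [575.8, -51.5, 110.2]
ee_rot: [0.532, -0.479, 0.462, -0.523]
contact_force: [-0.0, -0.3, -5.2]
gripper_width: 23.5
```

```bash
python3 - <<'E'
from h import *
need([*rack2w(0,-157),130],tgt(RY,-1))
E
```

```text
t 6.4 pos [575.8 -51.5 110.2] F [-0.  -0.3 -5.2] w 23.5 joints [ 0.18  0.43 -0.25 -0.01 -0.92  1.51]
turn [ 0.0251 -0.0029 -0.0093] shift after [-0.0231 -0.0198  0.0269]
```

Call:
{"name": "play_rows", "arguments": {
  "series": [
    [-0.005, -0.012, 0.008, 0.02, -0.003, -0.009, 0.01],
    [-0.01, -0.005, 0.01, 0.005, 0, 0, 0.01],
    [-0.008, 0, 0.009, 0, 0, 0, 0.01],
    [0, 0, 0, 0, 0, 0, 0.01],
    [0, 0, 0, 0, 0, 0, 0.01]
  ]
}}

```text
clock: 6.9
position: [599.7, -25.7, 126.5]
ee_rot: [0.529, -0.471, 0.47, -0.527]
contact_force: [-0.9, -0.4, -5.8]
gripper_width: 23.3
```

```bash
python3 - <<'E'
from h import *
need([*rack2w(0,-157),110],tgt(RY,-1))
d=cam('top'); im=cv2.cvtColor(np.asarray(d['color']),cv2.COLOR_RGB2BGR)
s=cam('scene'); im2=cv2.cvtColor(np.asarray(s['color']),cv2.COLOR_RGB2BGR)
a=cv2.resize(im[145:255,195:345],None,fx=2.6,fy=2.6,interpolation=cv2.INTER_CUBIC)
b=cv2.resize(im2[140:320,180:370],None,fx=2,fy=2,interpolation=cv2.INTER_CUBIC)
c=np.zeros((600,800,3),np.uint8); c[:a.shape[0],:a.shape[1]]=a; c[:b.shape[0],400:400+b.shape[1]]=b
cv2.imwrite('pics/m1.png',c[:370])
E
```

```text
t 6.9 pos [599.7 -25.7 126.5] F [-0.9 -0.4 -5.8] w 23.3 joints [ 0.23  0.44 -0.19 -0.   -0.94  1.46]
turn [ 0.0033 -0.003   0.0001] shift after [-0.0003  0.0165  0.0002]
```

View pics/m1.png

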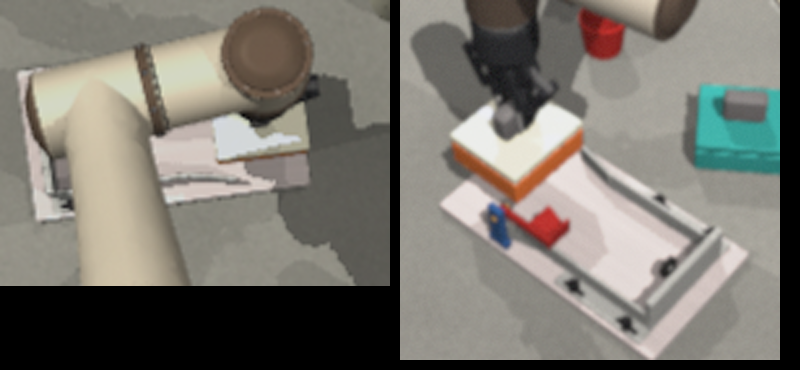

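Call:
{"name": "play_rows", "arguments": {
  "series": [
    [0, 0.012, 0, 0.003, -0.003, 0, 0.01],
    [0, 0.012, 0, 0, 0, 0, 0.01],
    [0, 0.012, 0, 0, 0, 0, 0.01],
    [0, 0.006, 0, 0, 0, 0, 0.01],
    [0, 0, 0, 0, 0, 0, 0.01],
    [0, 0, 0, 0, 0, 0, 0.01]
  ]
}}

```text
clock: 7.6
position: [598.6, -27.8, 81.6]
ee_rot: [0.529, -0.471, 0.47, -0.527]
contact_force: [0.2, 0.1, -5.0]
gripper_width: 23.3
```

```bash
python3 - <<'E'
from h import *
need([*rack2w(0,-157),71.7],tgt(RY,-1))
E
```

```text
t 7.6 pos [598.6 -27.8  81.6] F [ 0.2  0.1 -5. ] w 23.3 joints [ 0.22  0.49 -0.24  0.   -0.84  1.46]
turn [ 0.0024 -0.0024  0.0008] shift after [-0.0022  0.0099  0.0016]
```

Call:
{"name": "play_rows", "arguments": {
  "series": [
    [-0.002, 0.003, 0.002, 0.002, -0.002, 0, 0.01],
    [0, 0.003, 0, 0, 0, 0, 0.01],
    [0, 0.002, 0, 0, 0, 0, 0.01],
    [0, 0.001, 0, 0, 0, 0, 0.01],
    [0, 0, 0, 0, 0, 0, 0.01]
  ]
}}

```text
clock: 8.1
position: [601.6, -25.1, 73.2]
ee_rot: [-0.528, 0.469, -0.471, 0.529]
contact_force: [-1.0, -0.3, -5.0]
gripper_width: 22.8
```

```bash
python3 - <<'E'
from h import *
need([*rack2w(0,-157),71.7],tgt(RY,-1))
E
```

```text
t 8.1 pos [601.6 -25.1  73.2] F [-1.  -0.3 -5. ] w 22.8 joints [ 0.23  0.5  -0.25  0.   -0.82  1.46]
turn [-0.0027  0.0004  0.0008] shift after [ 0.0001  0.0015 -0.0018]
```

Call:
{"name": "play_rows", "arguments": {
  "series": [
    [0, 0.001, -0.002, -0.002, 0, 0, 0.01],
    [0, 0.001, 0, 0, 0, 0, 0.01],
    [0, 0, 0, 0, 0, 0, 0.01]
  ]
}}

```text
clock: 8.4
position: [599.7, -25.4, 72.0]
ee_rot: [-0.528, 0.469, -0.47, 0.529]
contact_force: [0.7, -0.6, -4.5]
gripper_width: 23.2
```

```bash
python3 - <<'E'
from h import *
need([*rack2w(0,-157),71.7],tgt(RY,-1))
E
```

```text
t 8.4 pos [599.7 -25.4  72. ] F [ 0.7 -0.6 -4.5] w 23.2 joints [ 0.23  0.5  -0.25  0.   -0.82  1.46]
turn [-0.0014  0.0006  0.0011] shift after [0.     0.0003 0.0002]
```

Call:
{"name": "play_rows", "arguments": {
  "series": [
    [0, 0.001, 0, 0, 0, 0, 0.01],
    [0, 0, 0, 0, 0, 0, 0.01]
  ]
}}

```text
clock: 8.6
position: [599.9, -25.4, 71.9]
ee_rot: [-0.528, 0.469, -0.47, 0.529]
contact_force: [0.3, 0.1, -5.9]
gripper_width: 23.2
```

Call:
{"name": "play_rows", "arguments": {
  "series": [
    [0, 0.001, 0, 0, 0, 0, 0.01],
    [0, 0, 0, 0, 0, 0, 0.01]
  ]
}}

```text
clock: 8.8
position: [600.1, -25.4, 71.8]
ee_rot: [-0.528, 0.469, -0.471, 0.529]
contact_force: [-1.1, 0.3, -3.7]
gripper_width: 22.9
```

Call:
{"name": "play_rows", "arguments": {
  "series": [
    [0, 0.002, 0, 0, 0, 0, 0.01],
    [0, 0.002, 0, 0, 0, 0, 0.01]
  ]
}}

```text
clock: 9.0
position: [600.2, -25.4, 71.8]
ee_rot: [-0.529, 0.468, -0.471, 0.529]
contact_force: [-5.0, 1.4, 9.8]
gripper_width: 22.8
```

Call:
{"name": "play_rows", "arguments": {
  "series": [
    [0, 0.002, 0, 0, 0, 0, 0.01],
    [0, 0.002, 0, 0, 0, 0, 0.01]
  ]
}}

```text
clock: 9.2
position: [600.2, -25.4, 71.7]
ee_rot: [-0.529, 0.468, -0.471, 0.529]
contact_force: [-5.3, 0.9, 7.7]
gripper_width: 23.5
```

Call:
{"name": "play_rows", "arguments": {
  "series": [
    [-0.003, 0, 0, 0, 0, 0, 0.01],
    [-0.006, 0.0005, 0, 0, 0, 0, 0.01],
    [-0.007, 0.0005, 0, 0, 0, 0, 0.01],
    [-0.007, 0.0005, 0, 0, 0, 0, 0.01],
    [-0.007, 0.0005, 0, 0, 0, 0, 0.01],
    [0, 0, 0, 0, 0, 0, 0.01]
  ]
}}

```text
clock: 9.8
position: [599.3, 5.1, 72.2]
ee_rot: [-0.529, 0.464, -0.472, 0.531]
contact_force: [-0.9, -1.4, -0.1]
gripper_width: 23.1
```

```bash
python3 - <<'E'
from h import *
need([*rack2w(0,-90),71.7],tgt(RY,-1)); print(w2rack(pose()[1]))
s=cam('scene'); im2=cv2.cvtColor(np.asarray(s['color']),cv2.COLOR_RGB2BGR)
b=cv2.resize(im2[140:320,180:370],None,fx=3.3,fy=3.3,interpolation=cv2.INTER_CUBIC)
cv2.imwrite('pics/m2.png',b)
E
```

```text
t 9.8 pos [599.3   5.1  72.2] F [-0.9 -1.4 -0.1] w 23.1 joints [ 0.28  0.49 -0.27  0.01 -0.8   1.4 ]
turn [-0.0097  0.0059  0.0066] shift after [-0.0366  0.0005 -0.003 ]
[   3.03499862 -126.59473048]
```

View pics/m2.png

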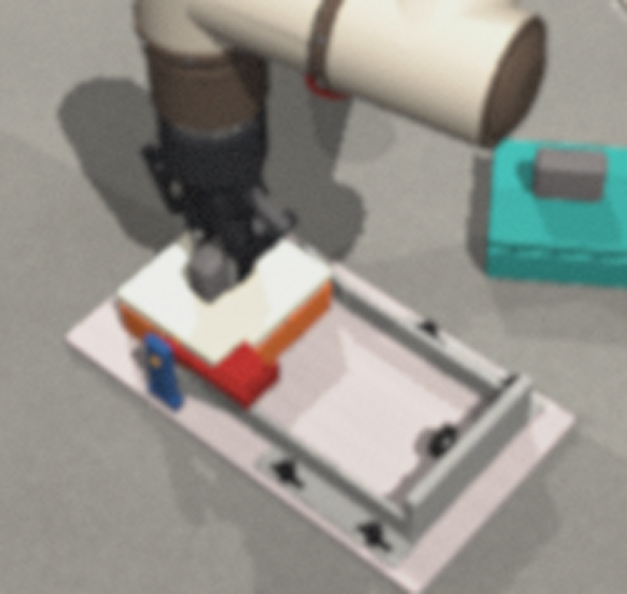

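The caddy stands flat in the mouth. Its lid corners are at crop (118,298) and (331,278), and the tooth hangs just ahead of it.

```bash
python3 - <<'E'
from h import *
s=cam('scene')
for u,v in [(118,298),(331,278),(212,362)]:
    print(w2rack(pix2w(s,180+u/3.3,140+v/3.3,62)).round(1))
E
```

```text
[  66.6 -173.3]
[-49.2 -64.1]
[ 65.  -79.2]
```

Call:
{"name": "play_rows", "arguments": {
  "series": [
    [-0.003, 0.0005, -0.002, -0.005, 0.006, 0.003, 0.01],
    [-0.004, 0.0005, -0.001, -0.004, 0, 0.003, 0.01],
    [-0.004, 0.0005, 0, 0, 0, 0, 0.01],
    [0, 0, 0, 0, 0, 0, 0.01]
  ]
}}

```text
clock: 10.3
position: [596.7, 15.5, 71.8]
ee_rot: [-0.527, 0.469, -0.472, 0.529]
contact_force: [0.5, -0.2, 0.3]
gripper_width: 23.3
```

```bash
python3 - <<'E'
from h import *
need([*rack2w(0,-90),71.7],tgt(RY,-1)); print(w2rack(pose()[1]), 'Frack',w2rack(read_state()['contact_force'][:2],o=np.zeros(2)).round(1))
E
```

```text
t 10.3 pos [596.7  15.5  71.8] F [ 0.5 -0.2  0.3] w 23.3 joints [ 0.3   0.49 -0.26  0.   -0.81  1.39]
turn [-0.0045 -0.0021  0.0004] shift after [-0.026   0.0001 -0.0016]
[   1.64240752 -116.00555339] Frack [ 0.5 -0.2]
```

```bash
python3 - <<'E'
from h import *
s=cam('scene'); im=cv2.cvtColor(np.asarray(s['color']),cv2.COLOR_RGB2BGR)
for u,v in [(575,418),(415,590),(68,338)]:
    print(w2rack(pix2w(s,180+u/3.3,140+v/3.3,12)).round(1))
for x,y,z in [(60,-171,62),(60,-61,62),(-60,-61,62)]:
    p=w2pix(s,[*rack2w(x,y),z])-[180,140]; print((p*3.3).round())
print(w2rack(pose()[1]))
b=cv2.resize(im[200:290,200:320],None,fx=6.6,fy=6.6,interpolation=cv2.INTER_CUBIC)
cv2.imwrite('pics/m3.png',b)
E
```

```text
[-93.4 132.6]
[ 92.4 131. ]
[  94.  -207.6]
[127. 294.]
[235. 371.]
[344. 272.]
[   1.67080179 -115.96702356]
```

View pics/m3.png

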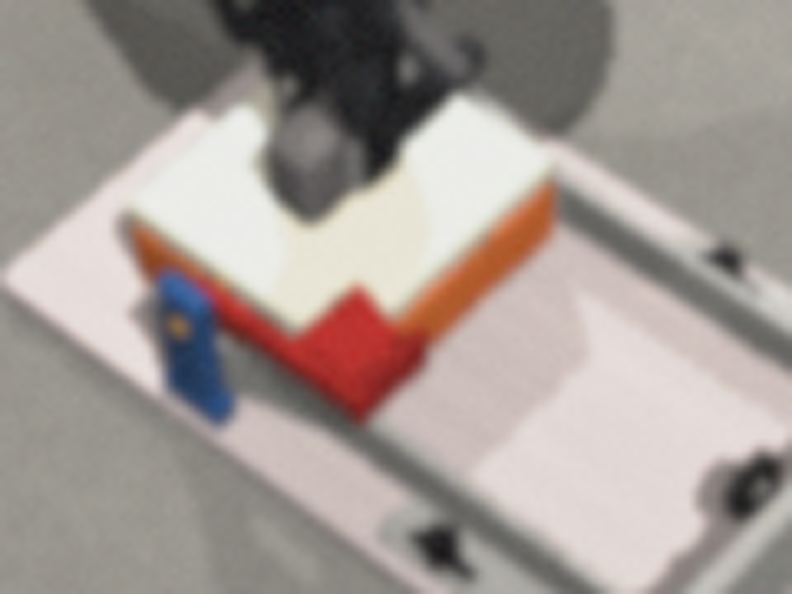

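Call:
{"name": "play_rows", "arguments": {
  "series": [
    [-0.004, 0.0005, -0.001, -0.004, -0.002, 0, 0.01],
    [-0.005, 0.0005, 0, 0, 0, 0, 0.01],
    [-0.005, 0.0005, 0, 0, 0, 0, 0.01],
    [-0.005, 0.0005, 0, 0, 0, 0, 0.01],
    [-0.005, 0.0005, 0, 0, 0, 0, 0.01]
  ]
}}

```text
clock: 10.85
position: [594.5, 34.9, 72.0]
ee_rot: [0.529, -0.468, 0.473, -0.527]
contact_force: [1.0, -7.6, 5.0]
gripper_width: 23.1
```

```bash
cat > st.py <<'E'
from h import *
need([*rack2w(0,0),71.7],tgt(RY,-1)); print('rack',w2rack(pose()[1]).round(1), 'Frack',w2rack(read_state()['contact_force'][:2],o=np.zeros(2)).round(1),'tq',read_state()['wrist_torque'].round(2))
E
python3 st.py
```

```text
t 10.85 pos [594.5  34.9  72. ] F [ 1.  -7.6  5. ] w 23.1 joints [ 0.33  0.49 -0.27  0.01 -0.81  1.34]
turn [-0.0024 -0.0025  0.0067] shift after [-0.0965  0.0003 -0.0017]
rack [  1.7 -96.5] Frack [ 0.1 -7.7] tq [-1.93 -0.09 -0.04]
```

Call:
{"name": "play_rows", "arguments": {
  "series": [
    [-0.005, 0, -0.001, -0.002, -0.002, 0.004, 0.01],
    [-0.006, 0, 0, 0, 0, 0, 0.01],
    [-0.006, 0, 0, 0, 0, 0, 0.01],
    [-0.006, 0, 0, 0, 0, 0, 0.01],
    [-0.006, 0, 0, 0, 0, 0, 0.01]
  ]
}}

```text
clock: 11.35
position: [589.8, 63.5, 71.9]
ee_rot: [0.528, -0.47, 0.472, -0.527]
contact_force: [0.8, -5.0, 3.1]
gripper_width: 23.3
```

```bash
python3 st.py
```

```text
t 11.35 pos [589.8  63.5  71.9] F [ 0.8 -5.   3.1] w 23.3 joints [ 0.38  0.49 -0.27  0.   -0.81  1.3 ]
turn [ 0.     -0.0036  0.0036] shift after [-0.0675  0.0002 -0.0004]
rack [  0.4 -67.5] Frack [ 0.2 -5. ] tq [-1.52 -0.25 -0.04]
```

Call:
{"name": "play_rows", "arguments": {
  "series": [
    [-0.006, 0, 0, 0, -0.003, 0.003, 0.01],
    [-0.006, 0, 0, 0, 0, 0, 0.01],
    [-0.006, 0, 0, 0, 0, 0, 0.01],
    [-0.006, 0, 0, 0, 0, 0, 0.01],
    [-0.006, 0, 0, 0, 0, 0, 0.01],
    [-0.006, 0, 0, 0, 0, 0, 0.01],
    [-0.006, 0, 0, 0, 0, 0, 0.01]
  ]
}}

```text
clock: 12.05
position: [584.1, 109.1, 71.8]
ee_rot: [0.529, -0.47, 0.47, -0.528]
contact_force: [1.0, -5.0, 2.9]
gripper_width: 23.2
```

```bash
python3 st.py
```

```text
t 12.05 pos [584.1 109.1  71.8] F [ 1.  -5.   2.9] w 23.2 joints [ 0.46  0.49 -0.27  0.   -0.81  1.23]
turn [ 0.0007 -0.0001  0.0005] shift after [-0.0215  0.0001 -0.    ]
rack [  0.  -21.5] Frack [ 0.4 -5.1] tq [-1.19 -0.38 -0.06]
```

Call:
{"name": "play_rows", "arguments": {
  "series": [
    [-0.006, 0, 0, 0, 0, 0, 0.01],
    [-0.006, 0, 0, 0, 0, 0, 0.01],
    [-0.005, 0, 0, 0, 0, 0, 0.01],
    [-0.004, 0, 0, 0, 0, 0, 0.01],
    [-0.004, 0, 0, 0, 0, 0, 0.01],
    [-0.003, 0, 0, 0, 0, 0, 0.01]
  ]
}}

```text
clock: 12.65
position: [580.2, 139.8, 71.8]
ee_rot: [0.529, -0.47, 0.47, -0.528]
contact_force: [1.0, -4.8, 3.1]
gripper_width: 23.6
```

```bash
python3 st.py
```

```text
t 12.65 pos [580.2 139.8  71.8] F [ 1.  -4.8  3.1] w 23.6 joints [ 0.51  0.49 -0.26  0.   -0.82  1.18]
turn [0.001  0.0003 0.0006] shift after [0.0094 0.0001 0.0002]
rack [-0.2  9.4] Frack [ 0.4 -4.9] tq [-1.27 -0.32 -0.11]
```

Call:
{"name": "play_rows", "arguments": {
  "series": [
    [-0.002, 0, 0, 0, 0, 0, 0.01],
    [-0.002, 0, 0, 0, 0, 0, 0.01],
    [-0.002, 0, 0, 0, 0, 0, 0.01]
  ]
}}

```text
clock: 12.95
position: [579.4, 146.2, 71.7]
ee_rot: [0.529, -0.47, 0.47, -0.528]
contact_force: [0.7, -6.0, 3.3]
gripper_width: 23.3
```

Call:
{"name": "play_rows", "arguments": {
  "series": [
    [-0.002, 0, 0, 0, 0, 0, 0.01],
    [-0.002, 0, 0, 0, 0, 0, 0.01]
  ]
}}

```text
clock: 13.15
position: [578.9, 150.5, 71.8]
ee_rot: [0.529, -0.47, 0.47, -0.528]
contact_force: [1.0, -4.6, 0.9]
gripper_width: 23.1
```

```bash
python3 st.py
```

```text
t 13.15 pos [578.9 150.5  71.8] F [ 1.  -4.6  0.9] w 23.1 joints [ 0.52  0.5  -0.26  0.   -0.82  1.16]
turn [ 0.0012 -0.      0.0006] shift after [0.0202 0.0001 0.0003]
rack [-0.3 20.2] Frack [ 0.5 -4.6] tq [-1.31 -0.43 -0.08]
```

```bash
python3 - <<'E'
from h import *
s=cam('scene'); im=cv2.cvtColor(np.asarray(s['color']),cv2.COLOR_RGB2BGR)
cv2.imwrite('pics/m4.png',cv2.resize(im[210:320,220:360],None,fx=5.4,fy=5.4,interpolation=cv2.INTER_CUBIC))
E
python3 st.py
```

```text
t 13.2 pos [578.9 150.7  71.7] F [-0.6 -3.6  2.5] w 23.1 joints [ 0.53  0.5  -0.26  0.   -0.82  1.16]
turn [0.0011 0.0001 0.0005] shift after [0.0204 0.     0.0002]
rack [-0.2 20.4] Frack [-1.  -3.5] tq [-0.97 -0.25 -0.05]
```

View pics/m4.png

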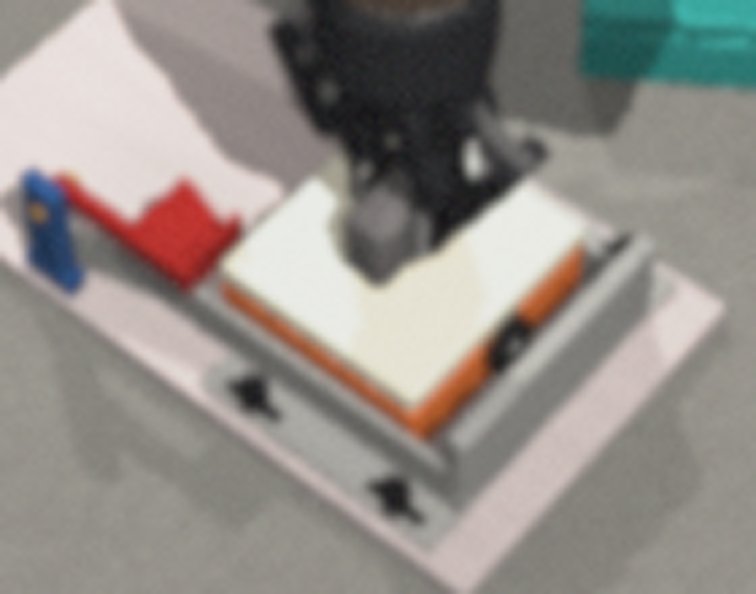

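The catch hangs down behind the caddy: the tooth at crop (185,235) is back at its resting pixel of about (254,253), and the buffer at (510,345) is near the front face. Next comes the pull back.

Call:
{"name": "play_rows", "arguments": {
  "series": [
    [0, -0.0005, 0, 0, 0, 0, 0.01],
    [0, 0, 0, 0, 0, 0, 0.01],
    [0.001, 0, 0, 0, 0, 0, 0.01],
    [0.001, 0, 0, 0, 0, 0, 0.01]
  ]
}}

```text
clock: 13.6
position: [578.9, 150.7, 71.8]
ee_rot: [-0.528, 0.47, -0.469, 0.529]
contact_force: [-1.8, 1.2, 2.5]
gripper_width: 23.2
```

```bash
python3 st.py
```

```text
t 13.6 pos [578.9 150.7  71.8] F [-1.8  1.2  2.5] w 23.2 joints [ 0.52  0.5  -0.26 -0.   -0.82  1.17]
turn [ 0.0005  0.0007 -0.002 ] shift after [0.0204 0.0001 0.0002]
rack [-0.2 20.4] Frack [-1.6  1.4] tq [ 0.18  0.22 -0.04]
```

Call:
{"name": "play_rows", "arguments": {
  "series": [
    [0.002, -0.0005, 0, 0, 0, 0, 0.01],
    [0.002, -0.0005, 0, 0, 0, 0, 0.01],
    [0.002, 0, 0, 0, 0, 0, 0.01]
  ]
}}

```text
clock: 13.9
position: [579.1, 148.0, 72.0]
ee_rot: [-0.527, 0.471, -0.468, 0.531]
contact_force: [-5.7, 10.0, 4.1]
gripper_width: 23.1
```

```bash
python3 st.py
```

```text
t 13.9 pos [579.1 148.   72. ] F [-5.7 10.   4.1] w 23.1 joints [ 0.52  0.49 -0.26 -0.01 -0.82  1.18]
turn [-0.0004  0.0024 -0.0065] shift after [0.0176 0.0003 0.0003]
rack [-0.3 17.6] Frack [-4.5 10.6] tq [2.77 1.43 0.21]
```

Call:
{"name": "play_rows", "arguments": {
  "series": [
    [0.0018, 0, 0, 0, 0, 0, 0.01],
    [0.0018, 0, 0, 0, 0, 0, 0.01]
  ]
}}

```text
clock: 14.1
position: [579.0, 147.8, 72.3]
ee_rot: [-0.527, 0.471, -0.466, 0.533]
contact_force: [-3.3, 7.3, 0.6]
gripper_width: 23.6
```

Call:
{"name": "play_rows", "arguments": {
  "series": [
    [0.0018, 0, 0, 0, 0, 0, 0.01],
    [0.0018, 0, 0, 0, 0, 0, 0.01],
    [0.0018, 0, 0, 0, 0, 0, 0.01]
  ]
}}

```text
clock: 14.4
position: [578.8, 147.5, 72.5]
ee_rot: [-0.526, 0.471, -0.464, 0.535]
contact_force: [-2.7, 6.5, 2.2]
gripper_width: 23.0
```

```bash
python3 st.py
```

```text
t 14.4 pos [578.8 147.5  72.5] F [-2.7  6.5  2.2] w 23.0 joints [ 0.51  0.49 -0.25 -0.02 -0.82  1.2 ]
turn [-0.0027  0.0094 -0.0165] shift after [0.0172 0.0008 0.0007]
rack [-0.7 17.2] Frack [-1.9  6.8] tq [1.75 0.83 0.22]
```

Call:
{"name": "play_rows", "arguments": {
  "series": [
    [0.002, 0, 0, 0, 0.006, -0.008, 0.01],
    [0.0022, 0, 0, 0, 0, -0.004, 0.01]
  ]
}}

```text
clock: 14.6
position: [579.0, 147.7, 72.3]
ee_rot: [-0.526, 0.47, -0.467, 0.533]
contact_force: [-2.6, 8.3, 1.2]
gripper_width: 23.5
```

Call:
{"name": "play_rows", "arguments": {
  "series": [
    [0.0022, 0, 0, 0, 0, -0.004, 0.01],
    [0.0022, 0, 0, 0, 0, -0.002, 0.01],
    [0.0022, 0, 0, 0, 0, -0.002, 0.01]
  ]
}}

```text
clock: 14.9
position: [579.0, 147.7, 72.3]
ee_rot: [-0.526, 0.469, -0.467, 0.535]
contact_force: [-2.9, 8.8, 1.8]
gripper_width: 23.4
```

```bash
python3 st.py
```

```text
t 14.9 pos [579.  147.7  72.3] F [-2.9  8.8  1.8] w 23.4 joints [ 0.52  0.49 -0.26 -0.01 -0.81  1.19]
turn [-0.0067  0.0085 -0.0099] shift after [0.0173 0.0006 0.0005]
rack [-0.5 17.3] Frack [-1.9  9.1] tq [2.31 1.16 0.09]
```

Call:
{"name": "play_rows", "arguments": {
  "series": [
    [0, 0, 0, -0.006, 0.008, -0.01, 0.01],
    [0, 0, 0, 0, 0, 0, 0.01],
    [0, 0, 0, 0, 0, 0, 0.03],
    [0, 0, 0, 0, 0, 0, 0.05],
    [0, 0, 0, 0, 0, 0, 0.06],
    [0, 0, 0, 0, 0, 0, 0.06]
  ]
}}

```text
clock: 15.5
position: [578.4, 146.6, 71.6]
ee_rot: [0.529, -0.47, 0.47, -0.528]
contact_force: [-0.7, -0.8, -0.5]
gripper_width: 60.2
```

```bash
python3 st.py
```

```text
t 15.5 pos [578.4 146.6  71.6] F [-0.7 -0.8 -0.5] w 60.2 joints [ 0.52  0.49 -0.26  0.   -0.82  1.17]
turn [ 0.0016 -0.0004  0.0014] shift after [ 0.0164 -0.0001  0.0012]
rack [-1.2 16.4] Frack [-0.8 -0.8] tq [ 0.06 -0.03 -0.03]
```

Released with no force on the tool. I lift straight up, then move back off the rack for a clear view.

Call:
{"name": "play_rows", "arguments": {
  "series": [
    [0, -0.008, 0, 0, 0, 0, 0.06],
    [0, -0.015, 0, 0, 0, 0, 0.06],
    [0, -0.02, 0, 0, 0, 0, 0.06],
    [0, -0.03, 0, 0, 0, 0, 0.06],
    [0, -0.03, 0, 0, 0, 0, 0.06],
    [0, -0.03, 0, 0, 0, 0, 0.06],
    [0, -0.02, 0, 0, 0, 0, 0.06],
    [0, 0, -0.03, 0, 0, 0, 0.06],
    [0, 0, -0.04, 0, 0, 0, 0.06],
    [0, 0, -0.04, 0, 0, 0, 0.06]
  ]
}}

```text
clock: 16.5
position: [471.0, 133.0, 235.9]
ee_rot: [-0.527, 0.47, -0.472, 0.528]
contact_force: [-0.4, 0.7, 1.2]
gripper_width: 59.7
```

Call:
{"name": "play_rows", "arguments": {
  "series": [
    [0, 0, -0.03, 0, 0, 0, 0.06],
    [0, 0, -0.02, 0, 0, 0, 0.06],
    [0, 0, 0, 0, 0, 0, 0.06],
    [0, 0, 0, 0, 0, 0, 0.06]
  ]
}}

```text
clock: 16.9
position: [415.7, 125.3, 239.3]
ee_rot: [-0.525, 0.469, -0.472, 0.531]
contact_force: [0.4, -0.3, 0.4]
gripper_width: 60.0
```

```bash
python3 - <<'E'
from h import *
s=cam('scene'); im=cv2.cvtColor(np.asarray(s['color']),cv2.COLOR_RGB2BGR)
cv2.imwrite('pics/f1.png',cv2.resize(im[210:320,220:360],None,fx=5.4,fy=5.4,interpolation=cv2.INTER_CUBIC))
i0=cv2.imread('pics/scene0.png')
for n,i in (('start',i0),('now',im)):
    for nm,(x0,y0,x1,y1) in {'tooth':(240,240,268,266),'cup':(268,138,296,170)}.items():
        c=i[y0:y1,x0:x1].astype(int); m=(c[...,2]>110)&(c[...,1]<70)&(c[...,0]<70); v,u=np.nonzero(m); print(n,nm,m.sum(),(u.mean()+x0).round(1),(v.mean()+y0).round(1))
print(pose()[1], read_state()['contact_force'])
E
```

```text
start tooth 212 252.6 253.6
start cup 478 281.5 154.0
now tooth 207 252.1 253.6
now cup 124 281.6 149.5
[415.81275488 125.30115771 239.24582386] [ 0.04130439  0.18245022 -1.02430641]
```

View pics/f1.png

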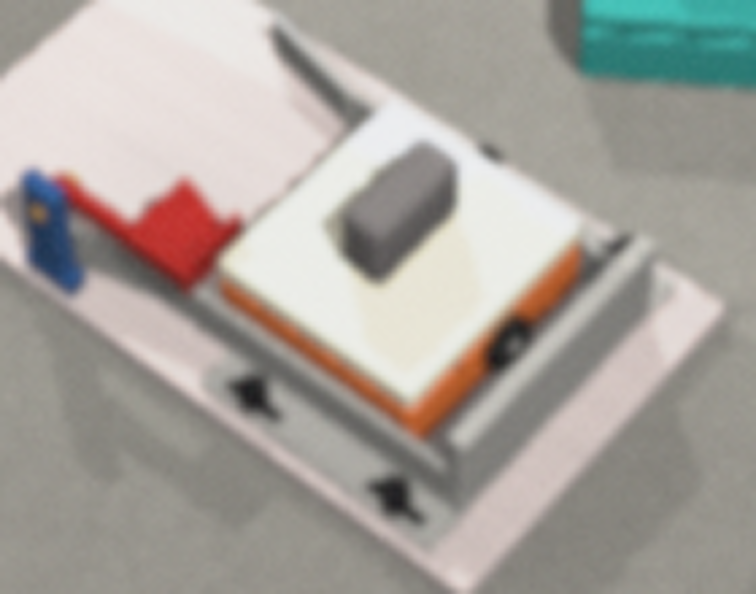

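```bash
python3 -c "
from bench import job_done; print(job_done())"
```

```text
the job is handed in; nothing more can be done
None
```

The orange caddy is in the rack with the catch down behind it, released, and I handed the job in at about 17 s of the 66 s allowed. No verdict came back.

- **Loading:** I gripped the caddy by its bar, set it flat in the mouth and slid it in. The sliding resistance in the readings was about 5 to 8 N. I stopped when the picture showed the catch dropped behind it.
- **Pull test:** I drew it back about 3 mm until it stopped. It held there for about a second while the pull read 7 to 10 N. One reading at the start touched 10.6 N, just over the 10 N asked for.
- **Last checks:** The tooth is back at its starting pixel, within 0.5 px. By the tool position at release, the caddy was about 1 mm off the centre line and 16 mm along the rack. The tool is clear of everything and reads about zero force.
- **Less certain:**
  - The share of the pull carried by the catch was not measured. Sliding friction was about 4 N, so I take it to be about 5 N.
  - During the slide, a lid reading from the scene camera put the caddy about 6 mm to one side. The arm's own reading and the lack of side force disagreed, so I trusted those.
  - I could not compare the cup fully because the arm or its shadow covered part of it in the last picture. Its visible part had not shifted sideways. I did not check the other bystanders again, but the path stayed clear of them.

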